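# Flip a washed box lid over the edge of the drying board

### The arm

A 6-joint arm with a two-finger parallel gripper is mounted at the origin on the work surface. World frame = base frame: x ahead of the robot, y to its left, z up, the work surface at z = 0. Lengths are in m, angles in rad, forces in N, time in s.
With the tool pointing down it reaches from about 0.3 to 0.85 m from the base axis. Payload 4.2 kg.
Tool frame: the origin (TCP) lies between the finger pads; the fingertips stand 17 mm ahead of it and the grasp point (between the pads) lies 2 mm behind it; z points along the fingers, y is the direction in which the jaws open and shut (so a half turn about z gives the same grasp; the last joint's range is limited). The gripper opens to 91 mm and grips with 3 to 60 N. Pads are 32 mm wide; open, the fingers measure 118 mm over their backs; the gripper's body (76 mm by 178 mm) begins 60 mm behind the grasp point.
Start: joints at [-1.215, 0.32, 1.565, -0, 1.257, -0.02], TCP at [0.211, -0.535, 0.231] pointing down, gripper open.
Joint ranges: [-3.11, 3.11], [-0.84, 2.01], [0.21, 2.61], [-1.34, 4.49], [0.05, 2.63], [-2.56, 2.56]. Speed limits (rad/s): [2.57, 2.57, 3.14, 3.14, 3.14, 3.14].

### API

Orientations are given as a rotation vector (axis times angle).
In Python, from workcell import r, snapshot, camera_model gives the robot as it stands.
- The arm moves only by the tool carry_out, never from a script. Its argument "increments" is a list of rows, each a list of 7 numbers: the shift along the tool's x, y, z in cm, then the turn, a rotation vector about the tool's x, y, z in rad, then the opening, from 0 (shut) to 1 (fully open). In form: [[dx, dy, dz, rx, ry, rz, fingers], ...]. A call has 1 to 20 rows; each row shifts and turns the commanded pose from where the row before left it, along the tool's axes as they then stand; what a row does not reach is not made up. A row lasts 1/12 s, in which the tool goes at most 41.7 mm and 7.16 degrees, less where a joint would pass 70% of its speed; a pose out of reach is approached as far as the arm can. A call with a gripper value outside its range is refused whole. The fingers move at their own pace and stop on an object; the grip force is fixed at half the most. Time passes only in rows, so rows that do not move let the fingers close. It gives the time, the measured TCP pose, the force and the opening at its end, in the units of the state.
- r.state(): the state, without advancing time (a new reading comes with each control period).
- snapshot(name): name is "scene" or "side" or "wrist"; returns (picture, depth): 384x512x3 uint8, red, green, blue; 384x512 float32, m along the optical axis (not along the pixel's ray), 0 where there is no reading.
- camera_model(name): a dict with "K" (3x3 intrinsics, pixels), "distortion" ([k1, k2, p1, p2, k3] as OpenCV has them; the pictures are not rectified), "world_from_camera" (4x4, takes a point from camera to world coordinates). Camera axes: x right, y down, z forward; pixel columns grow to the right and rows downward; lengths in m; the calibration is good to about 2 mm. A picture is of the moment at which its call begins: read the wrist's pose just before it. camera_model takes no time and is no camera call; for the wrist camera it gives the pose at the moment of the call.
- r.finish_job(): hands the job in, once; it reports no verdict.
The state is a dict: "time_s": time; "joints": joint angles; "qd": joint speeds; "effort": joint torques, N m; "tool_pos": TCP position; "orientation": TCP orientation; "wrist_force": force on the tool from outside, world axes, zero at the start; "moment": the same for the moment, N m; "opening": finger opening in m.
Only numpy, scipy, OpenCV 4.12 (cv2) and the standard library are available. Lean on these libraries where they do the work, as an engineer would, in place of code of your own. Each camera call takes 0.05 s, during which the arm holds its last target.

### The job

The washed white box lid lies hollow side up on the counter in front of the metal drying board. Using the fingertips only, without gripping it or picking it up, push the lid up against the board's near edge and go on until it tips up on that edge and flips over, so that it ends lying flat on the board, hollow side down. Leave the jars, dropper bottles and spatula where they are.

Things in the scene. Friction and masses are not known exactly. Their poses are not given: they have to be found in the camera images.
- lid: Loose white plastic box lid, about 90 g: a shallow tray 76 (its x) by 110 (its y) by 18 mm high, 3 mm thick. Starts hollow side up, flat on the counter, its +x long side facing the board, up to 0.25 rad askew to it. Origin: centre of the panel's outer face, on the counter at the start; z points out of the hollow side (up at the start, down once flipped).
- lid_back (a point): Middle of the lid's -x long side, outer face (lid frame: -38, 0, 13 mm), where fingers push. Upright from 8 to 18 mm above the panel's outer face; below, a 45 degree bevel (8 x 8 mm) runs in under it. With the lid pressed against the board, fingers moving up take this side up by friction, and the lid pivots on the board's edge.
- lid_front (a point): Middle of the lid's +x long side, upright over its full height; outer face, 9 mm from the panel's outer face (lid frame: 38, 0, 9 mm).
- lid_mid (a point): Centre of the lid, half-way up (lid frame: 0, 0, 9 mm).
- board: Fixed metal drying board lying on the counter, a plain slab 180 mm (x) by 400 mm (y), 9 mm thick, with flush dark lines on top. Origin: centre of its underside, on the counter. Its near edge, the upright face that the lid is pushed against, is at x = -90 mm in its frame and runs along its y; its x points away from the lid, across the board.
- jar_left: White ointment jar, 58 mm wide and 48 mm high, standing upside down on the board towards its +y end; to be left alone. Origin: centre of its underside.
- jar_right: The same kind of jar towards the board's -y end; to be left alone. Origin: centre of its underside.
- dropper_a: Dark dropper bottle, 36 mm wide and 102 mm high, on the counter beyond the lid's +y end; to be left alone. Origin: centre of its underside.
- dropper_b: Dropper bottle of the same kind on the counter beyond the lid's -y end; to be left alone. Origin: centre of its underside.
- dropper_c: Dropper bottle of the same kind, farther out beyond the lid's -y end; to be left alone. Origin: centre of its underside.
- spatula: Spatula lying on the counter, well out beyond the lid's +y end; to be left alone. Origin: under its middle.
Mind the look-alikes: they are no part of the job. Several things have the shape of the lid; the one meant has the colours described above.

How it is judged:
By the outcome, as a careful person would: the job done as asked, in the order asked, and still so for the second after the job is handed in, with the robot touching nothing.
It also fails if it takes over 45 s, if anything falls off the work surface, if the arm or the gripper's body presses on something with over 40 N, if the wrist force passes 120 N, or if a joint passes its speed limit or range.

## Working session

There is one attempt and no reset: what is moved stays moved. The work goes in short steps, Python scripts to look and compute and a tool call to move; the robot and the scene stay as the last step left them, time stands still between calls to the robot, and variables do not carry over. Pictures are saved under pics/ and viewed, and the job is handed in when it is done.

Besides the shell and the picture viewer there is one more tool, called as name(argument=value, ...) on one line, values as JSON. carry_out: Moves the arm, as the interface text tells. Its arguments: {"type":"object","properties":{"increments":{"type":"array"}},"required":["increments"]}

```bash
ls; mkdir -p pics
python3 - <<'E'
from workcell import r,snapshot,camera_model
import cv2,numpy as np
for n in ("scene","side"):
    p,d=snapshot(n); cv2.imwrite(f"pics/{n}0.png",p[:,:,::-1]); np.save(f"pics/{n}0.npy",d)
    m=camera_model(n); print(n,np.round(m["K"],1).tolist(),m["distortion"],np.round(m["world_from_camera"],3).tolist())
print(r.state())
E
```

```text
pics
scene [[440.3, 0.0, 254.2], [0.0, 440.3, 191.7], [0.0, 0.0, 1.0]] [0.04366576 0.         0.         0.         0.        ] [[-0.66, 0.608, -0.441, 1.048], [0.751, 0.53, -0.393, 0.548], [-0.005, -0.591, -0.807, 1.003], [0.0, 0.0, 0.0, 1.0]]
side [[421.5, 0.0, 261.4], [0.0, 421.5, 187.1], [0.0, 0.0, 1.0]] [-0.03408575  0.          0.          0.          0.        ] [[-0.935, -0.198, 0.295, 0.159], [-0.355, 0.462, -0.813, 1.077], [0.025, -0.864, -0.502, 0.659], [0.0, 0.0, 0.0, 1.0]]
{'time_s': 0.1, 'joints': array([-1.21497298e+00,  3.20224578e-01,  1.56553153e+00, -7.87519360e-06,
        1.25738713e+00, -2.00025859e-02]), 'qd': array([-6.28833353e-04, -1.11291784e-03, -3.19922817e-03, -4.25786638e-04,
        8.00409234e-04, -6.67561507e-05]), 'effort': array([ 6.52397084e-04, -4.13332164e+01, -2.32509756e+01,  7.28944433e-02,
        4.21215745e-02, -5.30831323e-05]), 'tool_pos': array([ 0.21090225, -0.53448304,  0.23021617]), 'orientation': array([-3.08478746e+00, -5.86596206e-01,  4.18450400e-04]), 'wrist_force': array([-0.11009431,  0.50022122, -0.64878219]), 'moment': array([-0.08328093,  0.02231825, -0.0100828 ]), 'opening': 0.09115243861769518}
```

View pics/scene0.png

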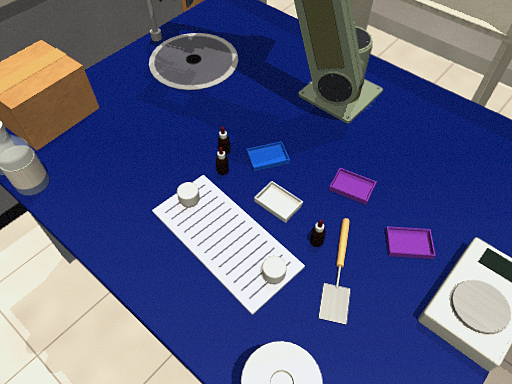

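View pics/side0.png

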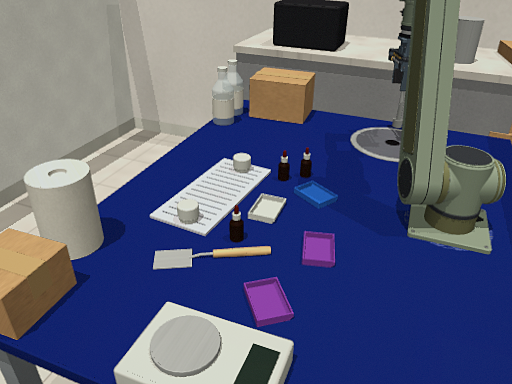

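Scene: the white tray at (278,201) lies next to the board. The look-alikes are blue (268,155) and purple (353,185) and (410,242), so only the white one fits. The jars are at (188,194) and (273,269). Next I measure from depth in both views and take an enlarged crop.

```bash
cat > h.py <<'E'
import numpy as np,cv2
from workcell import r,snapshot,camera_model
def cloud(n,d):
    m=camera_model(n);h,w=d.shape
    v,u=np.mgrid[0:h,0:w]
    q=cv2.undistortPoints(np.stack([u,v],-1).reshape(-1,1,2).astype(float),np.array(m["K"]),np.array(m["distortion"])).reshape(h,w,2)
    P=np.dstack([q[...,0]*d,q[...,1]*d,d]); T=np.array(m["world_from_camera"])
    W=P@T[:3,:3].T+T[:3,3]; W[d==0]=np.nan
    return W
E
python3 - <<'E'
from h import *
out=[]
boxes={"scene":dict(lid=(250,178,306,225)),"side":dict(lid=(244,188,292,226))}
for n in ("scene","side"):
    p=cv2.imread(f"pics/{n}0.png");d=np.load(f"pics/{n}0.npy");W=cloud(n,d)
    hsv=cv2.cvtColor(p,cv2.COLOR_BGR2HSV)
    white=((hsv[...,1]<90)&(hsv[...,2]>110)).astype(np.uint8)
    nl,lab,st,c=cv2.connectedComponentsWithStats(white)
    seed={"scene":{"lid":(278,201),"board":(235,255)},"side":{"lid":(266,210),"board":(210,200)}}[n]
    table=np.nanmedian(W[200:230,330:340,2]) ; 
    for k,(u,v) in seed.items():
        l=np.bincount(lab[v-8:v+9,u-8:u+9].ravel(),minlength=nl);l[0]=0;l=l.argmax()
        m=lab==l
        if k=="board": m&=W[...,2]<0.02
        X=W[m];X=X[np.isfinite(X).all(1)]
        rect=cv2.minAreaRect(X[:,:2].astype(np.float32)*1000)
        print(n,k,st[l],len(X),"z pct",np.round(np.percentile(X[:,2],[2,25,50,75,98])*1000,1),rect, np.round(cv2.boxPoints(rect)).tolist())
    # tall things: 
    m=(W[...,2]>0.03)&(W[...,2]<0.12)&(W[...,0]>0.25)&(W[...,0]<0.8)&(abs(W[...,1])<0.45)
    nl,lab,st,c=cv2.connectedComponentsWithStats(m.astype(np.uint8))
    for i in range(1,nl):
        if st[i,4]>25:
            X=W[lab==i]; print("  tall",np.round(c[i]),st[i,4],np.round(np.nanmin(X,0),3),np.round(np.nanmax(X,0),3))
    if n=="scene": a=cv2.resize(p[165:235,230:320],None,fx=5,fy=5,interpolation=cv2.INTER_CUBIC);cv2.imwrite("pics/crop.png",a)
E
```

```text
scene lid [ 254  181   49   41 1071] 1067 z pct [-2.4  0.8  3.   8.5 18.5] ((477.8262634277344, 127.85610961914062), (91.2603759765625, 123.24932861328125), 0.7538368701934814) [[431.0, 189.0], [433.0, 66.0], [524.0, 67.0], [523.0, 190.0]]
scene board [ 152  175  153  139 9388] 8423 z pct [ 2.4  6.2  7.5  8.9 11.5] ((660.6173706054688, 88.73426818847656), (423.4720764160156, 182.14340209960938), 84.56031036376953) [[550.0, -113.0], [731.0, -131.0], [771.0, 291.0], [590.0, 308.0]]
  tall [223. 149.] 366 [ 0.425 -0.125  0.03 ] [ 0.52  -0.044  0.101]
  tall [188. 192.] 388 [ 0.613 -0.082  0.03 ] [ 0.671 -0.023  0.06 ]
  tall [318. 231.] 227 [0.497 0.269 0.031] [0.532 0.303 0.102]
  tall [274. 268.] 503 [0.634 0.238 0.03 ] [0.692 0.294 0.06 ]
side lid [248 193  39  31 749] 747 z pct [-0.3  2.9  4.8 12.2 20.1] ((490.2359619140625, 113.43743896484375), (89.27783966064453, 154.89390563964844), 1.7742668390274048) [[443.0, 189.0], [448.0, 35.0], [537.0, 37.0], [532.0, 192.0]]
side board [ 150  153  121   83 4609] 3922 z pct [ 0.4  8.2  9.3 10.2 12.8] ((664.4407348632812, 52.972503662109375), (495.5736389160156, 197.3892822265625), 84.73128509521484) [[543.0, -185.0], [740.0, -203.0], [785.0, 291.0], [589.0, 309.0]]
  tall [306. 161.] 166 [ 0.424 -0.118  0.03 ] [ 0.457 -0.093  0.101]
  tall [284. 164.] 178 [ 0.482 -0.072  0.031] [ 0.518 -0.045  0.101]
  tall [242. 161.] 231 [ 0.613 -0.079  0.03 ] [ 0.669 -0.021  0.061]
  tall [188. 209.] 375 [0.633 0.237 0.03 ] [0.69  0.294 0.06 ]
  tall [236. 222.] 279 [0.494 0.269 0.03 ] [0.528 0.302 0.102]
```

View pics/crop.png

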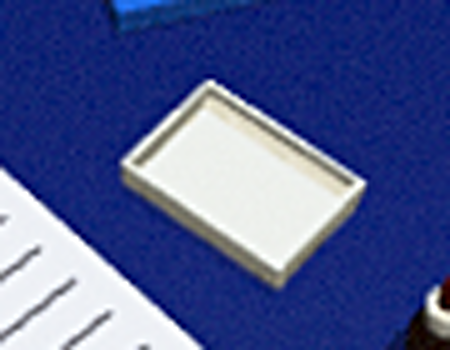

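The crop shows the plain white tray at full-picture (278,201), hollow side up, with its upright long side facing the board. I'll turn the tool into line with the board, move over the lid, and look with the wrist camera.

carry_out(increments=[[0, 0, 0, 0, 0, 0.094, 0.5], [0, 0, 0, 0, 0, 0.094, 0.5], [0, 0, 0, 0, 0, 0.094, 0.5], [0, 0, 0, 0, 0, 0.094, 0.5], [0, 0, 0, 0, 0, 0.094, 0.5]])

```text
time_s: 0.52
tool_pos: [0.2109, -0.5346, 0.2304]
orientation: [-3.137, 0.155, 0.001]
wrist_force: [-0.9, 0.3, -0.1]
opening: 0.0609
```

carry_out(increments=[[0.6, -3.35, 0, 0, 0, 0, 0.5], [0.6, -3.35, 0, 0, 0, 0, 0.5], [0.6, -3.35, 0, 0, 0, 0, 0.5], [0.6, -3.35, 0, 0, 0, 0, 0.5], [0.6, -3.35, 0, 0, 0, 0, 0.5], [0.6, -3.35, 0, 0, 0, 0, 0.5], [0.6, -3.35, 0, 0, 0, 0, 0.5], [0.6, -3.35, 0, 0, 0, 0, 0.5], [0.6, -3.35, 0, 0, 0, 0, 0.5], [0.6, -3.35, 0, 0, 0, 0, 0.5], [0.6, -3.35, 0, 0, 0, 0, 0.5], [0.6, -3.35, 0, 0, 0, 0, 0.5], [0.6, -3.35, 0, 0, 0, 0, 0.5], [0.6, -3.35, 0, 0, 0, 0, 0.5], [0.6, -3.35, 0, 0, 0, 0, 0.5], [0.6, -3.35, 0, 0, 0, 0, 0.5], [0.6, -3.35, 0, 0, 0, 0, 0.5], [0.6, -3.35, 0, 0, 0, 0, 0.5], [0.6, -3.35, 0, 0, 0, 0, 0.5], [0.6, -3.35, 0, 0, 0, 0, 0.5]])

```text
time_s: 2.18
tool_pos: [0.3933, 0.1226, 0.2307]
orientation: [3.138, -0.147, -0.0]
wrist_force: [1.2, -1.5, 1.1]
opening: 0.0458
```

Run:
```python
from h import *
n="wrist"
m=camera_model(n); p,d=snapshot(n); cv2.imwrite("pics/w1.png",p[:,:,::-1]); np.save("pics/w1.npy",d)
import pickle;pickle.dump(m,open("pics/w1.pkl","wb"))
print(np.round(m["K"],1).tolist(),m["distortion"],np.round(m["world_from_camera"],3).tolist())
print(r.state()["joints"],r.state()["wrist_force"])
```

```text
[[316.2, 0.0, 257.0], [0.0, 316.2, 189.3], [0.0, 0.0, 1.0]] [-0.08121054  0.          0.          0.          0.        ] [[-0.093, -0.959, -0.269, 0.47], [-0.996, 0.089, 0.025, 0.115], [0.0, 0.27, -0.963, 0.383], [0.0, 0.0, 0.0, 1.0]]
[0.28104024 0.06433922 1.8951697  0.00476417 1.17873358 1.94117542] [2.66697896 2.82688761 1.28055352]
```

View pics/w1.png

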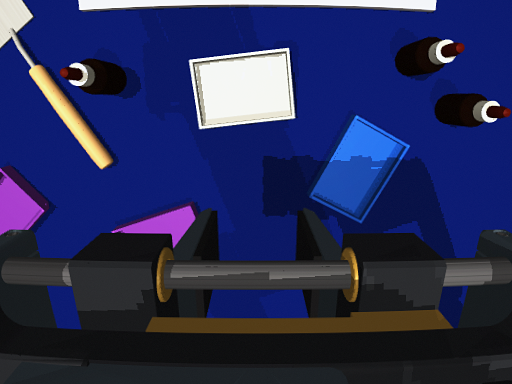

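The wrist picture shows the white lid with corners near (190,62), (288,48), (296,117) and (200,129), and the board's near edge along row 10. The lid is turned about 8° relative to the tool. Now I'll get exact corners, plus a height check from a second view.

```bash
cat >> h.py <<'E'
def rays(m,px):
    q=cv2.undistortPoints(np.array(px,float).reshape(-1,1,2),np.array(m["K"]),np.array(m["distortion"])).reshape(-1,2)
    T=np.array(m["world_from_camera"]); D=np.c_[q,np.ones(len(q))]@T[:3,:3].T
    return T[:3,3],D
def onplane(m,px,z):
    o,D=rays(m,px); return o+D*((z-o[2])/D[:,2])[:,None]
def quad(mask):
    c=max(cv2.findContours(mask,cv2.RETR_EXTERNAL,cv2.CHAIN_APPROX_NONE)[0],key=cv2.contourArea)
    a=cv2.approxPolyDP(cv2.convexHull(c),6,True).reshape(-1,2); return c.reshape(-1,2),a
E
python3 - <<'E'
from h import *
import pickle
m=pickle.load(open("pics/w1.pkl","rb"));p=cv2.imread("pics/w1.png")
hsv=cv2.cvtColor(p,cv2.COLOR_BGR2HSV)
w=((hsv[...,1]<110)&(hsv[...,2]>70)).astype(np.uint8)
k=np.zeros_like(w);k[40:140,180:310]=w[40:140,180:310]
c,a=quad(k);print("quad",a.tolist())
W=onplane(m,a,0.018);print(np.round(W*1000,1).tolist())
R=cv2.minAreaRect((onplane(m,c,0.018)[:,:2]*1000).astype(np.float32));print(R)
# scene quad, same
ms=camera_model("scene");ps=cv2.imread("pics/scene0.png");hs=cv2.cvtColor(ps,cv2.COLOR_BGR2HSV)
ws=((hs[...,1]<110)&(hs[...,2]>90)).astype(np.uint8);k=np.zeros_like(ws);k[178:225,250:306]=ws[178:225,250:306]
c2,a2=quad(k);print("scene",a2.tolist(),np.round(onplane(ms,a2,0.018)*1000,1).tolist())
# triangulate nearest corner pairs
o1,D1=rays(m,a);o2,D2=rays(ms,a2)
for i,d1 in enumerate(D1):
    best=None
    for j,d2 in enumerate(D2):
        s=np.linalg.lstsq(np.c_[d1,-d2],o2-o1,rcond=None)[0]; P,Q=o1+s[0]*d1,o2+s[1]*d2
        g=np.linalg.norm(P-Q)
        if best is None or g<best[0]: best=(g,j,(P+Q)/2)
    print(a[i],a2[best[1]],"gap mm",round(best[0]*1e3,1),np.round(best[2]*1e3,1))
# board near edge in wrist: lower white boundary
u=np.arange(100,420,8);v=[np.where(w[:30,x])[0].max()+.5 if w[:30,x].any() else np.nan for x in u]
px=np.c_[u,v];B=onplane(m,px,0.009);f=np.polyfit(B[:,1],B[:,0],1);print("edge x=%.4f*y+%.4f"%tuple(f),np.round(np.ptp(B[:,0]-np.polyval(f,B[:,1])),4))
# edge from scene depth
Wd=cloud("scene",np.load("pics/scene0.npy"));
mk=((hs[...,1]<90)&(hs[...,2]>110)).astype(np.uint8)
pts=[]
for v in range(185,262):
    for u in range(300,150,-1):
        if mk[v,u] and u<0.87*(v-176)+206+12 and mk[v,u-3:u].all(): pts.append((u+.5,v));break
Bs=onplane(ms,pts,0.009);g=(Bs[:,1]>-0.08)&(Bs[:,1]<0.27)
f=np.polyfit(Bs[g,1],Bs[g,0],1);res=Bs[g,0]-np.polyval(f,Bs[g,1]);print("scene edge",f,g.sum(),np.round(np.std(res),4))
E
```

```text
quad [[288, 48], [294, 118], [199, 128], [190, 59]]
[[522.6, 75.9, 18.0], [447.1, 74.5, 18.0], [446.1, 183.4, 18.0], [521.5, 183.3, 18.0]]
((484.0762939453125, 129.42259216308594), (76.95759582519531, 111.13188171386719), 1.0368596315383911)
scene [[271, 181], [302, 201], [286, 222], [254, 200]] [[450.0, 78.5, 18.0], [447.3, 186.5, 18.0], [528.6, 196.1, 18.0], [530.8, 85.6, 18.0]]
[288  48] [254 200] gap mm 4.6 [523.6  76.3   2.7]
[294 118] [271 181] gap mm 1.7 [446.2  74.4  11. ]
[199 128] [302 201] gap mm 1.3 [445.4 184.6  14. ]
[190  59] [286 222] gap mm 5.4 [522.1 188.4   2.2]
edge x=0.0983*y+0.5604 0.0029
scene edge [0.13513191 0.56056805] 74 0.0026
```

Run:
```python
from h import *
import pickle
m=pickle.load(open("pics/w1.pkl","rb"))
print(np.round(onplane(m,[(195,203),(205,235),(310,195),(360,222),(116,229)],0.018)*1000))
print(r.state()["tool_pos"],r.state()["orientation"])
```

```text
[[357. 201.  18.]
 [314. 195.  18.]
 [354.  61.  18.]
 [313.  -0.  18.]
 [332. 307.  18.]]
[0.39558044 0.12762637 0.23085649] [-3.13308858e+00  1.42892354e-01 -2.76666709e-03]
```

carry_out(increments=[[0.35, -0.25, 1, 0, 0, 0.007, 0.5], [0.5, -0.35, 2.5, 0, 0, 0, 0.5], [0.5, -0.35, 3, 0, 0, 0, 0.5], [0, 0, 3, 0, 0, 0, 0.5], [0, 0, 3, 0, 0, 0, 0.5], [0, 0, 3, 0, 0, 0, 0.5], [0, 0, 2.5, 0, 0, 0, 0.5], [0, 0, 1.5, 0, 0, 0, 0.5], [0, 0, 0.8, 0, 0, 0, 0.5], [0, 0, 0.5, 0, 0, 0, 0.5], [0, 0, 0, 0, 0, 0, 0.5], [0, 0, 0, 0, 0, 0, 0.5]])

```text
time_s: 3.23
tool_pos: [0.4085, 0.1291, 0.0235]
orientation: [-3.137, 0.159, -0.002]
wrist_force: [-0.8, -0.1, -0.6]
opening: 0.0457
```

carry_out(increments=[[0, -0.3, 0.15, 0, 0, 0, 0.5], [0, -0.3, 0.1, 0, 0, 0, 0.5], [0.5, 0, 0, 0, 0, 0, 0.5], [0.5, 0, 0, 0, 0, 0, 0.5], [0.5, 0, 0, 0, 0, 0, 0.5], [0.3, 0, 0, 0, 0, 0, 0.5], [0.3, 0, 0, 0, 0, 0, 0.5], [0.3, 0, 0, 0, 0, 0, 0.5], [0.3, 0, 0, 0, 0, 0, 0.5], [0.3, 0, 0, 0, 0, 0, 0.5], [0.3, 0, 0, 0, 0, 0, 0.5], [0.3, 0, 0, 0, 0, 0, 0.5], [0.3, 0, 0, 0, 0, 0, 0.5], [0.3, 0, 0, 0, 0, 0, 0.5], [0.3, 0, 0, 0, 0, 0, 0.5], [0, 0, 0, 0, 0, 0, 0.5]])

```text
time_s: 4.57
tool_pos: [0.4543, 0.1304, 0.0205]
orientation: [-3.137, 0.159, -0.002]
wrist_force: [1.0, -0.1, -0.3]
opening: 0.0457
```

Run:
```python
from h import *
n="wrist"
p,d=snapshot(n); cv2.imwrite("pics/w2.png",p[:,:,::-1])
p,d=snapshot("side"); cv2.imwrite("pics/s2.png",cv2.resize(p[130:270,180:340,::-1],None,fx=4,fy=4,interpolation=cv2.INTER_CUBIC))
s=r.state();print(s["tool_pos"],s["orientation"],s["wrist_force"])
```

```text
[0.45366877 0.13038402 0.0204484 ] [-3.13751207e+00  1.59058350e-01 -9.59666047e-04] [ 1.00166382 -0.09490437 -1.30688682]
```

View pics/w2.png

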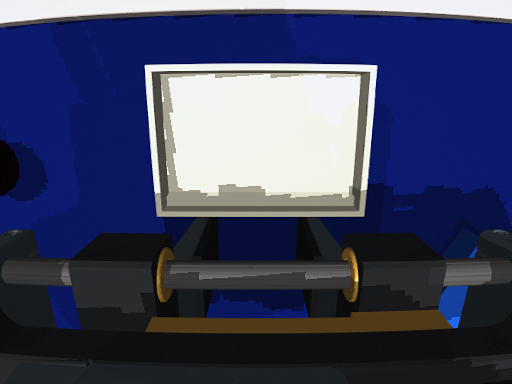

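View pics/s2.png

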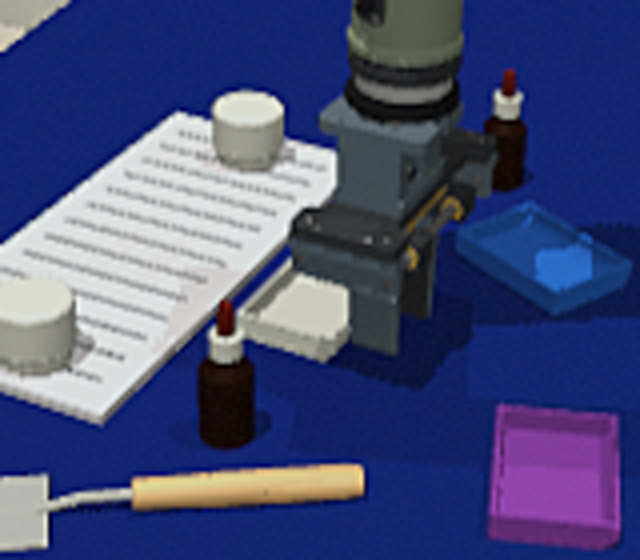

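The lid is now square to the fingers and the board, centred at column 261 and clear of both neighbours. I'll keep pushing to the board, slowly at the end.

carry_out(increments=[[0.4, 0, 0, 0, 0, 0, 0.5], [0.4, 0, 0, 0, 0, 0, 0.5], [0.4, 0, 0, 0, 0, 0, 0.5], [0.4, 0, 0, 0, 0, 0, 0.5], [0.3, 0, 0, 0, 0, 0, 0.5], [0.2, 0, 0, 0, 0, 0, 0.5], [0.1, 0, 0, 0, 0, 0, 0.5]])

```text
time_s: 5.25
tool_pos: [0.4755, 0.1281, 0.0204]
orientation: [3.137, -0.159, -0.0]
wrist_force: [-1.3, 0.2, 0.7]
opening: 0.0459
```

carry_out(increments=[[0.1, 0, 0, 0, 0, 0, 0.5], [0.1, 0, 0, 0, 0, 0, 0.5], [0.1, 0, 0, 0, 0, 0, 0.5]])

```text
time_s: 5.5
tool_pos: [0.4781, 0.1278, 0.0204]
orientation: [3.137, -0.159, 0.0]
wrist_force: [-1.2, -0.4, -0.4]
opening: 0.0458
```

carry_out(increments=[[0.1, 0, 0, 0, 0, 0, 0.5], [0.1, 0, 0, 0, 0, 0, 0.5]])

```text
time_s: 5.67
tool_pos: [0.4802, 0.1276, 0.0204]
orientation: [3.137, -0.159, 0.0]
wrist_force: [-2.6, -0.4, 0.1]
opening: 0.0453
```

carry_out(increments=[[0.1, 0, 0, 0, 0, 0, 0.5], [0.1, 0, 0, 0, 0, 0, 0.5]])

```text
time_s: 5.83
tool_pos: [0.4804, 0.1274, 0.0203]
orientation: [3.137, -0.159, -0.006]
wrist_force: [-6.5, 2.0, 5.1]
opening: 0.0455
```

carry_out(increments=[[0.1, 0, 0, 0, 0, 0, 0.5], [0, 0, 0, 0, 0, 0, 0.5]])

```text
time_s: 6.0
tool_pos: [0.4804, 0.1273, 0.0203]
orientation: [3.137, -0.159, -0.009]
wrist_force: [-6.9, 2.0, 5.6]
opening: 0.0454
```

Run:
```python
from h import *
p,d=snapshot("wrist"); cv2.imwrite("pics/w3.png",p[:,:,::-1])
s=r.state();print(s["tool_pos"],s["wrist_force"])
```

```text
[0.4804087  0.1272967  0.02024283] [-7.23593852  1.9381605   5.04271357]
```

View pics/w3.png

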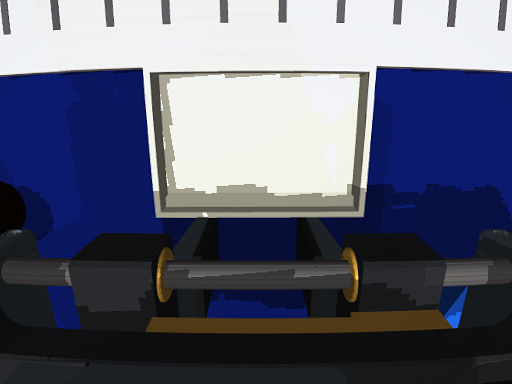

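Contact is made: the lid is flush and square on the board's edge, pressed with about 7 N. I'll press a little more, start the lift, and look.

carry_out(increments=[[0.15, 0, 0, 0, 0, 0, 0.5], [0.15, 0, 0, 0, 0, 0, 0.5], [0.02, 0, -0.3, 0, 0, 0, 0.5], [0.02, 0, -0.3, 0, 0, 0, 0.5], [0.04, 0, -0.33, 0, 0, 0, 0.5], [0.05, 0, -0.33, 0, 0, 0, 0.5]])

```text
time_s: 6.55
tool_pos: [0.4818, 0.1267, 0.0317]
orientation: [3.136, -0.159, -0.019]
wrist_force: [-10.3, 3.9, 0.8]
opening: 0.0455
```

Run:
```python
from h import *
p,d=snapshot("wrist"); cv2.imwrite("pics/w4.png",p[:,:,::-1])
p,d=snapshot("side"); cv2.imwrite("pics/s4.png",cv2.resize(p[130:270,180:340,::-1],None,fx=4,fy=4,interpolation=cv2.INTER_CUBIC))
s=r.state();print(s["tool_pos"],s["wrist_force"])
```

```text
[0.48188833 0.12673908 0.03198179] [-10.01467294   2.62217538   0.80033129]
```

View pics/w4.png

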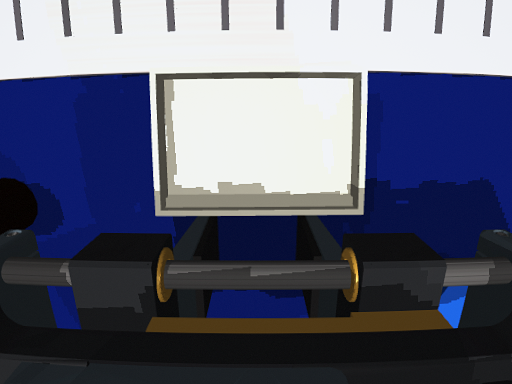

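View pics/s4.png

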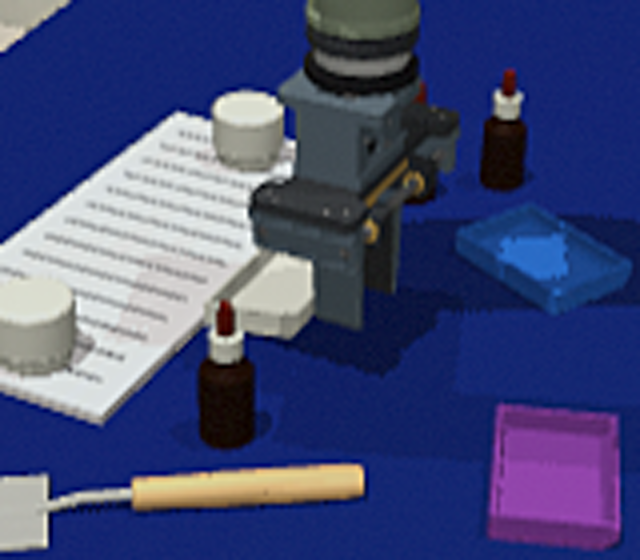

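The lid's back side tracks the fingers, so it is tilting (about 9°). I'll continue the arc.

carry_out(increments=[[0.07, 0, -0.39, 0, 0, 0, 0.5], [0.09, 0, -0.39, 0, 0, 0, 0.5], [0.11, 0, -0.38, 0, 0, 0, 0.5], [0.13, 0, -0.37, 0, 0, 0, 0.5], [0.15, 0, -0.37, 0, 0, 0, 0.5], [0.17, 0, -0.36, 0, 0, 0, 0.5], [0.19, 0, -0.35, 0, 0, 0, 0.5]])

```text
time_s: 7.23
tool_pos: [0.4912, 0.1259, 0.0583]
orientation: [3.136, -0.159, -0.018]
wrist_force: [-11.5, 2.6, 6.0]
opening: 0.0455
```

Run:
```python
from h import *
p,d=snapshot("wrist"); cv2.imwrite("pics/w5.png",p[:,:,::-1])
p,d=snapshot("side"); cv2.imwrite("pics/s5.png",cv2.resize(p[130:270,180:340,::-1],None,fx=4,fy=4,interpolation=cv2.INTER_CUBIC))
s=r.state();print(s["tool_pos"],s["wrist_force"])
```

```text
[0.49146368 0.12588745 0.05876455] [-10.69645544   2.22736805   6.825738  ]
```

View pics/w5.png

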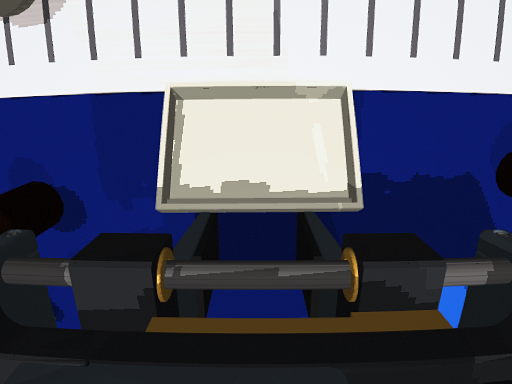

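View pics/s5.png

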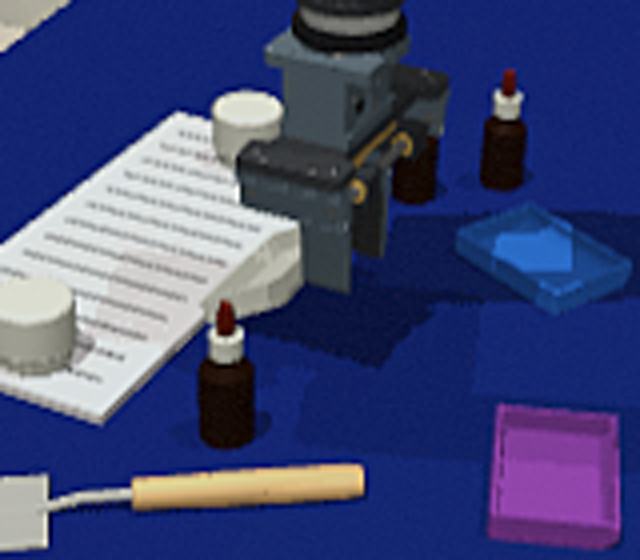

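Tilted about 30°, still square. I'll continue.

carry_out(increments=[[0.21, 0, -0.34, 0, 0, 0, 0.5], [0.22, 0, -0.33, 0, 0, 0, 0.5], [0.24, 0, -0.31, 0, 0, 0, 0.5], [0.26, 0, -0.31, 0, 0, 0, 0.5], [0.28, 0, -0.28, 0, 0, 0, 0.5], [0.28, 0, -0.28, 0, 0, 0, 0.5], [0.3, 0, -0.26, 0, 0, 0, 0.5]])

```text
time_s: 7.92
tool_pos: [0.514, 0.1241, 0.0806]
orientation: [3.137, -0.159, -0.001]
wrist_force: [-4.6, 0.1, 4.4]
opening: 0.0457
```

Run:
```python
from h import *
p,d=snapshot("wrist"); cv2.imwrite("pics/w6.png",p[:,:,::-1])
p,d=snapshot("side"); cv2.imwrite("pics/s6.png",cv2.resize(p[130:270,180:340,::-1],None,fx=4,fy=4,interpolation=cv2.INTER_CUBIC))
s=r.state();print(s["tool_pos"],s["wrist_force"])
```

```text
[0.51534657 0.12418091 0.08103002] [-3.71194176 -0.14791112  4.94718569]
```

View pics/w6.png

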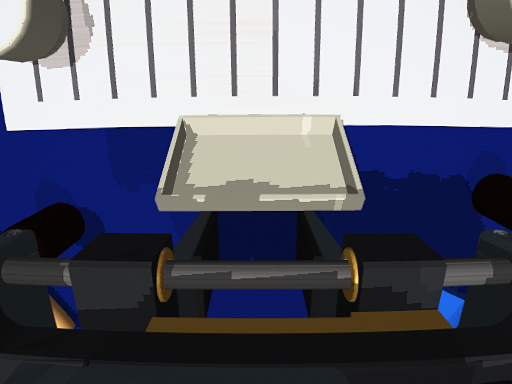

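View pics/s6.png

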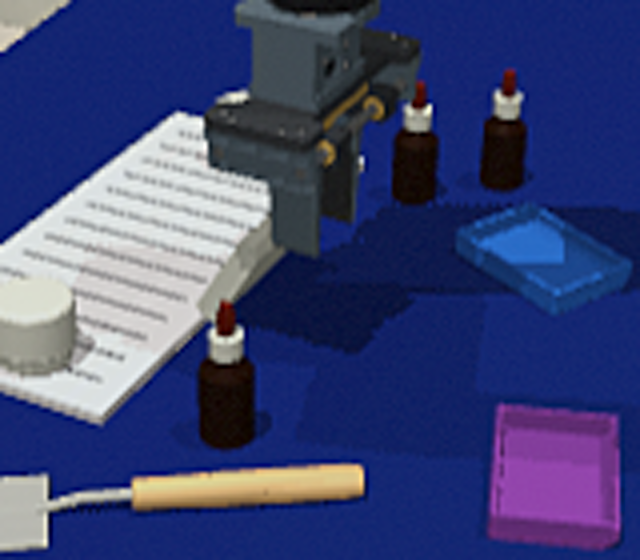

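Tilted about 50°, front wall resting on the board's edge, still square. I'll continue toward upright, more forward than up.

carry_out(increments=[[0.4, 0, -0.24, 0, 0, 0, 0.5], [0.4, 0, -0.22, 0, 0, 0, 0.5], [0.4, 0, -0.2, 0, 0, 0, 0.5], [0.4, 0, -0.18, 0, 0, 0, 0.5], [0.4, 0, -0.15, 0, 0, 0, 0.5], [0.4, 0, -0.12, 0, 0, 0, 0.5]])

```text
time_s: 8.52
tool_pos: [0.5402, 0.1218, 0.0926]
orientation: [-3.137, 0.159, -0.006]
wrist_force: [-1.3, -0.5, 7.0]
opening: 0.0459
```

Run:
```python
from h import *
p,d=snapshot("wrist"); cv2.imwrite("pics/w7.png",p[:,:,::-1])
p,d=snapshot("side"); cv2.imwrite("pics/s7.png",cv2.resize(p[130:270,180:340,::-1],None,fx=4,fy=4,interpolation=cv2.INTER_CUBIC))
s=r.state();print(s["tool_pos"],s["wrist_force"])
```

```text
[0.54109202 0.12173841 0.0926467 ] [-2.20889793 -0.74086014  6.06298706]
```

View pics/w7.png

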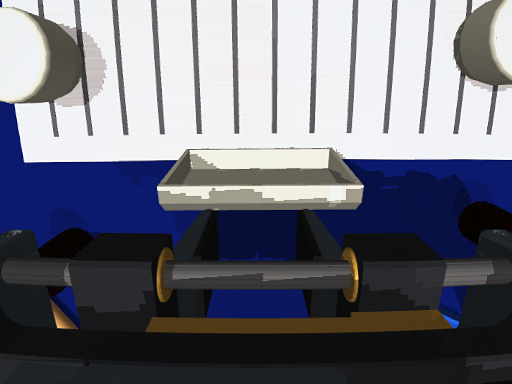

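View pics/s7.png

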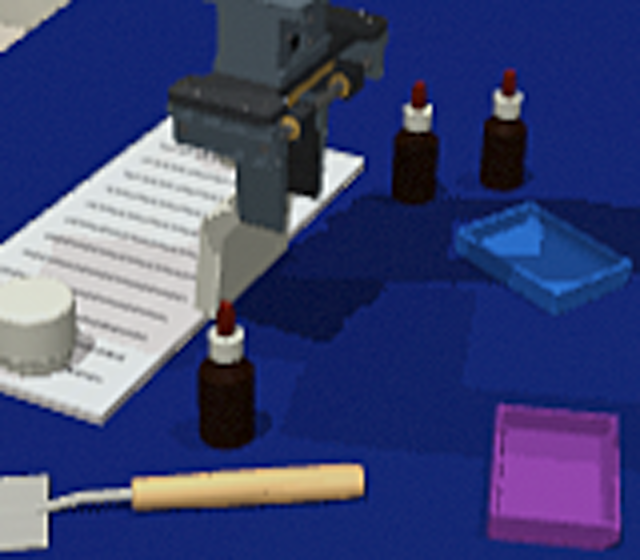

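Tilted about 75°, with the front wall resting on the board edge. I'll push forward past upright, lowering a little.

carry_out(increments=[[0.4, 0, 0.05, 0, 0, 0, 0.5], [0.4, 0, 0.1, 0, 0, 0, 0.5], [0.4, 0, 0.15, 0, 0, 0, 0.5], [0.4, 0, 0.15, 0, 0, 0, 0.5], [0.4, 0, 0.15, 0, 0, 0, 0.5]])

```text
time_s: 9.03
tool_pos: [0.5587, 0.1196, 0.0848]
orientation: [3.137, -0.159, 0.0]
wrist_force: [0.9, -0.1, -0.4]
opening: 0.0454
```

Run:
```python
from h import *
p,d=snapshot("wrist"); cv2.imwrite("pics/w8.png",p[:,:,::-1])
p,d=snapshot("side"); cv2.imwrite("pics/s8.png",cv2.resize(p[130:270,180:340,::-1],None,fx=4,fy=4,interpolation=cv2.INTER_CUBIC))
s=r.state();print(s["tool_pos"],s["wrist_force"])
```

```text
[0.55878377 0.11961366 0.08470744] [0.70120173 0.31691926 0.40448863]
```

View pics/w8.png

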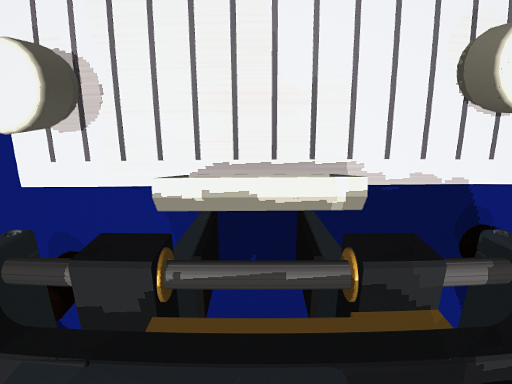

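View pics/s8.png

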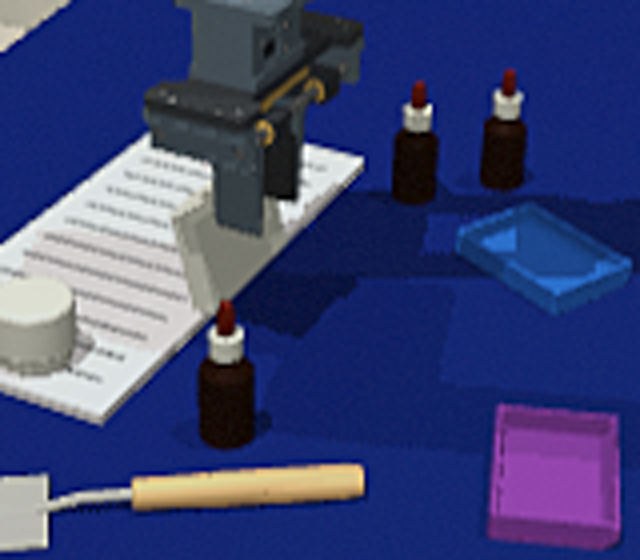

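Past upright, about 100°. I'll keep pushing.

carry_out(increments=[[0.4, 0, 0.05, 0, 0, 0, 0.5], [0.4, 0, 0.05, 0, 0, 0, 0.5], [0.4, 0, 0.05, 0, 0, 0, 0.5], [0.4, 0, 0.05, 0, 0, 0, 0.5], [0.4, 0, 0.05, 0, 0, 0, 0.5], [0.4, 0, 0.05, 0, 0, 0, 0.5]])

```text
time_s: 9.63
tool_pos: [0.5824, 0.1173, 0.0823]
orientation: [3.138, -0.159, 0.0]
wrist_force: [-0.0, -0.5, -0.3]
opening: 0.0455
```

Run:
```python
from h import *
p,d=snapshot("wrist"); cv2.imwrite("pics/w9.png",p[:,:,::-1])
p,d=snapshot("side"); cv2.imwrite("pics/s9.png",cv2.resize(p[130:270,180:340,::-1],None,fx=4,fy=4,interpolation=cv2.INTER_CUBIC))
s=r.state();print(s["tool_pos"],s["wrist_force"])
```

```text
[0.58269618 0.11727825 0.08224958] [0.07482628 0.11555676 0.23121349]
```

View pics/w9.png

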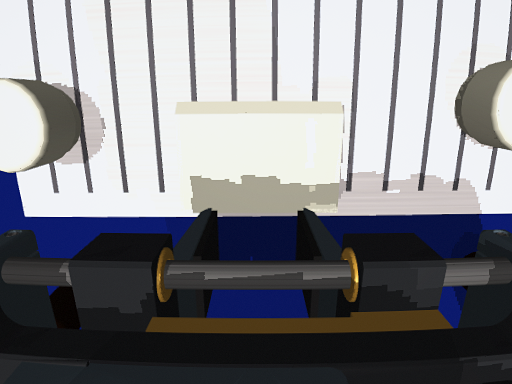

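View pics/s9.png

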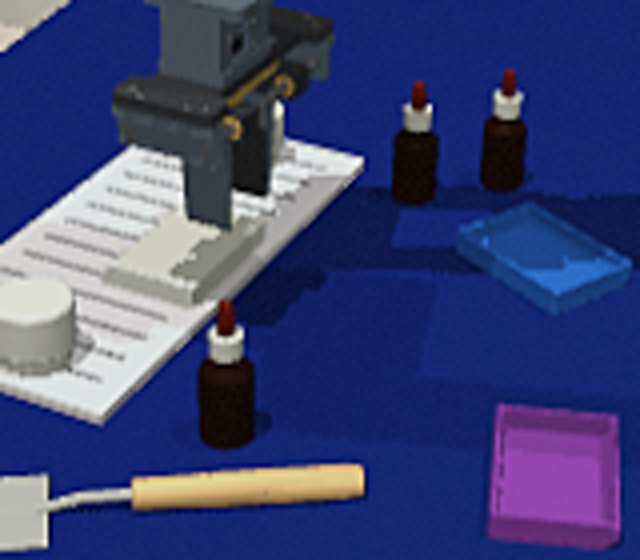

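The lid has flipped and lies panel up on the board. The fingers are above it, with no force reading. I'll retreat up and back, then check.

carry_out(increments=[[0, 0, -1, 0, 0, 0, 0.5], [-0.5, 0, -2, 0, 0, 0, 0.5], [-1.5, 0, -2, 0, 0, 0, 0.5], [-2.5, 0, -2, 0, 0, 0, 0.5], [-2.5, 0, -2, 0, 0, 0, 0.5], [-2.5, 0, -2, 0, 0, 0, 0.5], [-2, 0, -1, 0, 0, 0, 0.5], [-1, 0, 0, 0, 0, 0, 0.5], [0, 0, 0, 0, 0, 0, 0.5], [0, 0, 0, 0, 0, 0, 0.5]])

```text
time_s: 10.57
tool_pos: [0.4576, 0.1299, 0.2023]
orientation: [3.137, -0.158, 0.001]
wrist_force: [-0.1, 0.3, 0.3]
opening: 0.0455
```

Run:
```python
from h import *
m=camera_model("wrist");p,d=snapshot("wrist"); cv2.imwrite("pics/w10.png",p[:,:,::-1]);W=cloud("wrist",d)
s=(W[...,2]>0.02)&(W[...,2]<0.05)&(W[...,1]>0.03)&(W[...,1]<0.21)&(W[...,0]>.54)&(W[...,0]<.75)
X=W[s];print("wrist",len(X),np.round(np.percentile(X[:,2],[5,50,95]),4),cv2.minAreaRect((X[:,:2]*1000).astype(np.float32)))
A=np.c_[X[:,:2],np.ones(len(X))];print("plane slope",np.linalg.lstsq(A,X[:,2],rcond=None)[0])
for n in ("scene","side"):
    p,d=snapshot(n); cv2.imwrite(f"pics/{n}10.png",p[:,:,::-1]);W=cloud(n,d)
    s=(W[...,2]>0.02)&(W[...,2]<0.05)&(W[...,1]>0.03)&(W[...,1]<0.2)&(W[...,0]>.54)&(W[...,0]<.75)
    X=W[s];print(n,len(X),np.round(np.percentile(X[:,2],[5,50,95]),4),cv2.minAreaRect((X[:,:2]*1000).astype(np.float32)))
    W0=cloud(n,d);mm=(W0[...,2]>0.04)&(W0[...,2]<0.12)&(W0[...,0]>0.35)&(W0[...,0]<0.8)&(abs(W0[...,1])<0.35)
    nl,lab,st,c=cv2.connectedComponentsWithStats(mm.astype(np.uint8))
    for i in range(1,nl):
        if st[i,4]>25: Y=W0[lab==i]; print("  tall",np.round(np.nanmin(Y,0),3),np.round(np.nanmax(Y,0),3))
print(r.state()["tool_pos"],r.state()["time_s"])
```

```text
wrist 5686 [0.0241 0.0254 0.0268] ((606.106689453125, 112.6227035522461), (110.6550521850586, 45.82156753540039), 84.05308532714844)
plane slope [ 0.00333977 -0.00101814  0.02352107]
scene 1053 [0.0218 0.0252 0.0285] ((619.7355346679688, 114.55455780029297), (112.5951919555664, 77.1496353149414), 84.17735290527344)
  tall [ 0.424 -0.126  0.04 ] [ 0.461 -0.094  0.099]
  tall [ 0.487 -0.077  0.04 ] [ 0.519 -0.045  0.103]
  tall [ 0.615 -0.081  0.04 ] [ 0.671 -0.024  0.061]
  tall [0.497 0.268 0.04 ] [0.532 0.304 0.104]
  tall [0.633 0.237 0.041] [0.691 0.294 0.061]
side 533 [0.0222 0.0272 0.0296] ((617.4470825195312, 112.93476867675781), (115.14985656738281, 73.36669921875), 83.32527923583984)
  tall [ 0.424 -0.124  0.04 ] [ 0.458 -0.094  0.102]
  tall [ 0.482 -0.072  0.04 ] [ 0.518 -0.045  0.103]
  tall [ 0.613 -0.082  0.04 ] [ 0.671 -0.024  0.061]
  tall [0.633 0.235 0.04 ] [0.689 0.295 0.06 ]
  tall [0.494 0.273 0.04 ] [0.529 0.302 0.101]
[0.45827772 0.12982465 0.20147621] 10.7167
```

View pics/w10.png

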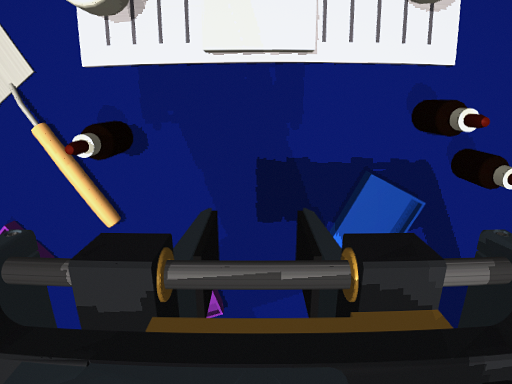

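View pics/scene10.png

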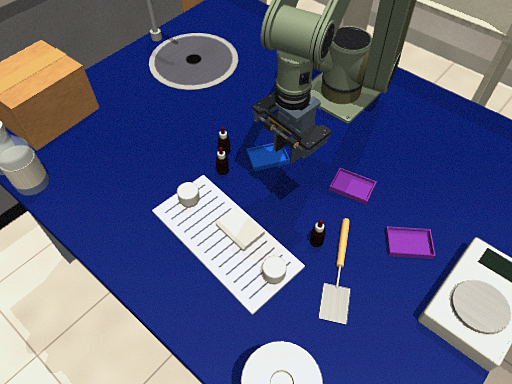

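The lid lies flat on the board, panel up, top at 25–27 mm (9 + 18 mm expected). It is wholly on the board at scene (241,230), about 11 mm in from the near edge. The jars and droppers measure as before, and the spatula at (340,270) looks unmoved.

```bash
python3 -c "
from workcell import r
print(r.finish_job())"
```

```text
the job is handed in; nothing more can be done
None
```

The white lid is flipped and lying flat on the drying board, hollow side down, and the job is handed in at about 10.7 s. I pushed it against the board's near edge with two half-open fingertips, without gripping. Then I lifted its back side by friction along an arc until it tipped past upright and fell over. The wrist force readings stayed at roughly 12 N or less.

**Last checks:**
- **Lid:** its top is level at 25–27 mm by all three cameras, where 27 mm is expected. It lies wholly on the board, square to it, about 11 mm in from the near edge.
- **Other items:** the jars and dropper bottles measured the same as before to within the few millimetres of noise. The spatula was checked by eye only and looked unmoved.
- **Robot:** the gripper stood clear, touching nothing.

**Disagreements:**
- **Rim height:** my first two-view measurement of the lid's rim came out at 11–14 mm on the back corners and 2–3 mm on the front ones, not 18 mm, because one of the two outlines took in the wall. I used 18 mm.
- **Board edge:** the scene-camera fit of the board's edge angle was off by about 2°. I used the wrist-camera fit, and the contact point matched it.

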